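Hang up the chip guard and unscrew the lathe's arbor cap of unknown hand

ROBOT

A 7-joint arm with a two-finger parallel gripper is mounted at the origin on the work surface. World frame = base frame: x ahead of the robot, y to its left, z up, the work surface at z = 0. Lengths are in m, angles in rad, forces in N, time in s.
With the tool pointing down it reaches from about 0.4 to 0.875 m from the base axis. Payload 6.5 kg.
Tool frame: the origin (TCP) lies at the very end of the fingers, on their centre line; the grasp point (between the pads) lies r.grip_depth behind it (r.grip_depth is the distance from the TCP to the grasp point, in m); y points along the fingers, z is the direction in which the jaws open and shut, and the axes are right-handed (so a half turn about y gives the same grasp; the last joint's range is limited). The gripper opens to 88 mm and grips with 3 to 60 N. Pads are 18 mm wide; open, the fingers measure 123 mm over their backs; the gripper's body (75 mm by 187 mm) begins 45 mm behind the grasp point.
Start: joints at [-1.246, 0.536, -0.004, 1.538, 0.003, 1.067, -0.071], TCP at [0.248, 0.601, 0.239] pointing down, gripper open.
Joint ranges: [-2.7, 2.7], [-0.37, 2.16], [-1.27, 1.26], [0.24, 2.4], [-1.31, 4.45], [0.19, 1.91], [-2.76, 2.76]. Speed limits (rad/s): [2.39, 2.39, 3.14, 3.14, 3.14, 3.14, 3.14].

INTERFACE

Orientations are given as a unit quaternion [w, x, y, z].
In Python, from cell import sensors, eyes, r gives the robot as it stands.
- The arm moves only by the tool drive_tool, never from a script. Its arguments are lists of equal length, an entry for each row: "travel": the shift along the tool's x, y, z in cm, a list of three; "yaw": the turn about the tool's y in degrees. A call has 1 to 12 rows; each row shifts and turns the commanded pose from where the row before left it, along the tool's axes as they then stand; what a row does not reach is not made up. A row lasts 1/12 s, in which the tool goes at most 41.7 mm and 7.16 degrees, less where a joint would pass 70% of its speed; a pose out of reach is approached as far as the arm can. A call is refused whole if a number of a shift passes 4.17 or a number of a turn 7.16, either way. A call with a gripper value outside its range is refused whole. "gripper" is the closure, from 0 (fully open) to 1 (shut), set as the call begins (left out, the last holds). The fingers move at their own pace and stop on an object; "grip_force" is the grip in N (left out, the last holds). Time passes only in rows, so rows that do not move let the fingers close. It gives the time, the measured TCP pose, the force and the opening at its end, in the units of the state.
- sensors.observe(): the state, without advancing time (a new reading comes with each control period).
- eyes.camera(name): name is "scene" or "top"; returns a dict with "frame" (384x512x3 uint8, blue, green, red), "mtx" (3x3 intrinsics, pixels), "D" ([k1, k2, p1, p2, k3] as OpenCV has them; the pictures are not rectified), "R" (3x3) and "t" (3): a world point X has camera coordinates R X + t. Camera axes: x right, y down, z forward; pixel columns grow to the right and rows downward; lengths in m; the calibration is good to about 2 mm. A picture is of the moment at which its call begins. There is no depth.
- r.close_job(): hands the job in, once; it reports no verdict.
The state is a dict: "time_s": time; "joint_pos": joint angles; "dq": joint speeds; "tau": joint torques, N m; "tool_pos": TCP position; "ee_rot": TCP orientation; "wrist_force": force on the tool from outside, world axes, zero at the start; "moment": the same for the moment, N m; "gripper_width": opening from 0.0 (shut) to 1.0 (fully open).
Only numpy, scipy, OpenCV 4.12 (cv2) and the standard library are available. Lean on these libraries where they do the work, as an engineer would, in place of code of your own. Each camera call takes 0.05 s, during which the arm holds its last target. There are 200 camera calls.

TASK

Lift the orange chip guard off the wheel lathe and leave it hanging astride the steel rail, then unscrew the brass quarter-turn cap that holds the white wheel: nobody knows whether its thread is right- or left-handed, so while it sits on the wheel try it gently one way and, if it comes up against its stop after a few degrees, the other way. Lift the freed cap off and finish while still holding it upright in the gripper, well clear above the wheel, touching nothing else. Leave the other things on the counter where they are.

Things in the scene. Friction and masses are not known exactly. Their poses are not given: they have to be found in the camera images.
- lathe: Green cast-iron wheel lathe with an upright spindle, fixed to the counter; nothing on it turns. Origin on the counter under the spindle axis, z up. Bed 160 mm (x) by 290 mm (y -100 to +190 mm), flat deck 45 mm above the counter, low tool rest on it at x +48 to +76 mm, top 75 mm up. The coned white wheel on the spindle is 66 mm in diameter, its top face 92 mm up.
- headstock (a point): Centre of the top of the lathe's square headstock column (62 mm wide, at the lathe's y +115 mm, 140 mm above the counter). A hand crank on its +y side reaches out to the lathe's y +232 mm and 150 mm up.
- arbor (a point): Centre of the white wheel's top face, on the spindle axis, 92 mm above the counter; the cap's underside rests here. Axes as the lathe's.
- cap: Brass arbor cap, 60 mm diameter, 24 mm high, about 0.2 kg, seated on the white wheel under the guard. Origin: centre of its underside, z up. On top a grip bar 12 mm thick (cap's x), 42 mm long (cap's y), 24 mm high. Found locked (3 mm of lift play), its x within about 0.1 rad of the lathe's x. Loosening way (anticlockwise or clockwise from above) differs from lathe to lathe and cannot be seen.
- cap_grip (a point): Middle of the top of the cap's grip bar, 48 mm above the cap's origin. Angles of the cap's x from the lathe's x: the loosening way it runs freely with little torque, can be lifted straight off between 1.05 and 1.7 rad (1.3 to 1.4 is best) and stops at about 1.8 rad; the other way it meets a hard stop at about 0.16 rad.
- guard: Rigid orange chip guard, 0.16 kg, standing on the lathe's deck astride wheel and cap: a tunnel open at both y ends, 80 mm wide (x), 70 mm long (y). Walls 4 mm thick, 83 mm high, then a 45 degree roof to a ridge plate 28 mm wide, its top 109 mm above the origin. On it a black grip fin 10 mm thick (x), 50 mm long (y), top 144 mm above the origin. Origin: centre of the underside (feet), z up.
- guard_ridge (a point): Middle of the underside of the guard's ridge, 105 mm above the guard's origin; this is what rests on the rail. Axes as the guard's.
- rail: Fixed stand with a horizontal round steel bar, 220 mm long and 12 mm thick, on a post at each end. Origin on the counter under the bar's middle; the bar runs along its y.
- rail_mid (a point): Middle of the bar's axis, 150 mm above the counter; the bar runs along y. The hung guard's ridge lies along the bar, between the posts.
- calliper: steel vernier calliper lying flat, 200 mm long, 8 mm thick; a bystander, to be left alone. Origin: centre of its underside.
- hanger: polished metal truck hanger with its axle, 200 mm long, 30 mm high; a bystander, to be left alone. Origin: centre of its underside.
- spare_wheel: loose white skate wheel, 54 mm diameter, 32 mm high; a bystander, to be left alone. Origin: centre of its underside.
- oil: small blue bottle, 40 mm diameter, 100 mm high; a bystander, to be left alone. Origin: centre of its underside.
Mind the look-alikes: they are no part of the job. What is shaped like the guard but pink or turquoise is not meant.

How it is judged:
On the way, in this order (a step that is already met when the one before it is completed fails the run):
1. the guard hangs astride the rail, let go (contact force between guard and rail above 0.5 N and z of guard_ridge in the frame of rail_mid between -0.005 and 0.02 m and x of guard_ridge in the frame of rail_mid between -0.025 and 0.025 m and y of guard_ridge in the frame of rail_mid between -0.085 and 0.085 m and angle between guard's own z axis and vertical below 0.35 rad and contact force between guard and the arm below 0.05 N and contact force between guard and the fingers below 0.05 N and linear speed of guard below 0.1 m/s), for 0.3 s.
2. the cap, still seated on the wheel, has been turned well past its lock (angle between the x axis of cap and the x axis of lathe, either way round above 0.8 rad and z of cap in the frame of arbor below 0.012 m and horizontal distance between cap and arbor below 0.008 m), for 0.1 s.
At the end, for the whole second after the job is handed in: Guard let go, at rest astride the bar between the posts (ridge within 25 mm across, 85 mm along; tilt < 0.35 rad). Cap held still in the fingers, tilt < 0.35 rad, underside > 40 mm above the wheel and within 80 mm of its axis, cap and hand touching nothing else (all of step 1 and z of cap in the frame of arbor above 0.04 m and horizontal distance between cap and arbor below 0.08 m and angle between cap's own z axis and vertical below 0.35 rad and contact force between cap and the fingers above 2 N and contact force between each of cap, the arm, the fingers and lathe below 0.05 N and contact force between cap and guard below 0.05 N and contact force between cap and rail below 0.05 N and linear speed of cap below 0.05 m/s); the arm keeps its last pose, push and grip.
It fails at once if a bystander (calliper) is shifted more than 25 mm (distance of calliper from where it was at the start of the episode above 0.025 m).
It fails at once if a bystander (hanger) is shifted more than 25 mm (distance of hanger from where it was at the start of the episode above 0.025 m).
It fails at once if a bystander (spare_wheel) is shifted more than 25 mm (distance of spare_wheel from where it was at the start of the episode above 0.025 m).
It fails at once if a bystander (oil) is shifted more than 25 mm (distance of oil from where it was at the start of the episode above 0.025 m).
It also fails if it takes over 61 s, if anything falls off the work surface, if the arm or the gripper's body presses on something with over 40 N, if the wrist force passes 120 N, or if a joint passes its speed limit or range.

## Working session

There is one attempt and no reset: what is moved stays moved. The work goes in short steps, Python scripts to look and compute and a tool call to move; the robot and the scene stay as the last step left them, time stands still between calls to the robot, and variables do not carry over. Pictures are saved under pics/ and viewed, about 8 in all and at most 12, crops included, and the job is handed in when it is done.

Besides the shell and the picture viewer there is one more tool, called as name(argument=value, ...), one argument or row to a line, values as JSON. drive_tool: Moves the arm, as the interface text tells. Its arguments: {"type":"object","properties":{"travel":{"type":"array","items":{"type":"array","items":{"type":"number"}}},"yaw":{"type":"array","items":{"type":"number"}},"gripper":{"type":"number"},"grip_force":{"type":"number"}},"required":["travel","yaw"]}

```bash
mkdir -p pics; ls
python3 - <<'E'
from cell import sensors, eyes, r
import cv2,numpy as np
s=sensors.observe(); print(s, r.grip_depth)
for n in("scene","top"):
    c=eyes.camera(n); cv2.imwrite(f"pics/{n}0.png",c["frame"]); np.savez(f"{n}0.npz",**c); print(n,c["mtx"],c["D"],c["R"],c["t"])
E
```

```text
pics
{'time_s': 0.0, 'joint_pos': array([-1.24617949,  0.53716366, -0.00443558,  1.53884931,  0.0025855 ,
        1.06729496, -0.07119844]), 'dq': array([-0.00086891, -0.00072193, -0.00076571,  0.00056154, -0.0011695 ,
       -0.00067143, -0.00047491]), 'tau': array([-5.42216640e-04, -5.71004462e+01,  9.90538895e-01, -2.51594621e+01,
       -5.62589813e-02,  1.83122460e-02,  1.80608417e-04]), 'tool_pos': array([0.24739584, 0.60042312, 0.23785001]), 'ee_rot': array([-0.69305413,  0.69425301, -0.13735214,  0.13719738]), 'wrist_force': array([-0.18623407,  0.91685091,  0.40893887]), 'moment': array([ 0.01428003,  0.01815909, -0.03430217]), 'gripper_width': 0.9973034957450919} 0.0187
scene [[453.84853074   0.         259.5527851 ]
 [  0.         453.84853074 186.16904067]
 [  0.           0.           1.        ]] [0.03193778 0.         0.         0.         0.        ] [[-0.50404442  0.8636564   0.00607016]
 [ 0.550038    0.32641426 -0.76870796]
 [-0.66588093 -0.38412414 -0.63957113]] [ 0.26966655 -0.22729075  1.90265248]
top [[394.41576926   0.         255.34010071]
 [  0.         394.41576926 196.23813955]
 [  0.           0.           1.        ]] [-0.13432476  0.          0.          0.          0.        ] [[-0.09756455 -0.99521624 -0.00507939]
 [-0.9723168   0.09640599 -0.21285187]
 [ 0.21232332 -0.01582802 -0.97707128]] [0.06788957 0.55819002 1.43167102]
```

View pics/scene0.png

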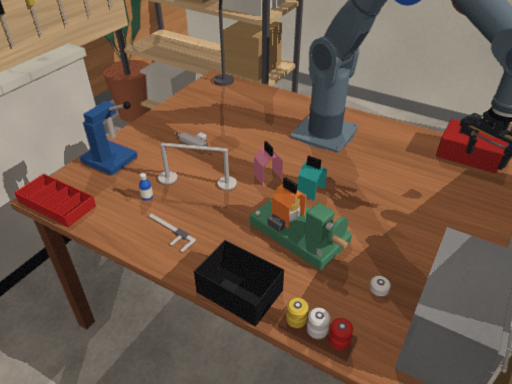

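View pics/top0.png

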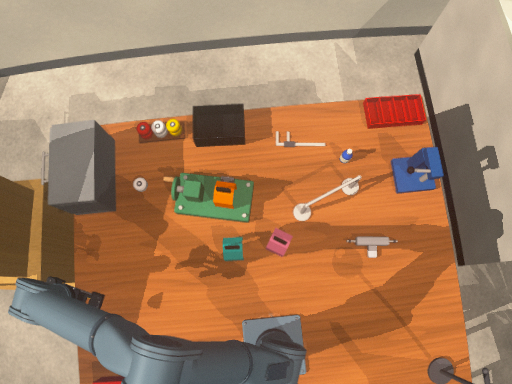

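The scene view shows the orange guard on the green lathe at about (290,203) and the rail from (165,147) to (227,150). In the top view the guard is at (225,192), the headstock at (193,188) and the rail from (304,210) to (355,182). Pink and turquoise decoys stand next to them. I'll enlarge both regions to measure.

```bash
cat > h.py <<'E'
import numpy as np,cv2
from scipy.optimize import least_squares
def ld(n): return dict(np.load(n+".npz"))
def ray(c,uv):
    p=cv2.undistortPoints(np.array([[uv]],float),c["mtx"],c["D"])[0,0]
    d=c["R"].T@np.array([p[0],p[1],1]); return -c["R"].T@c["t"], d/np.linalg.norm(d)
def onz(c,uv,z):
    o,d=ray(c,uv); return (o+d*(z-o[2])/d[2])
def tri(c1,u1,c2,u2):
    (a,d),(b,e)=ray(c1,u1),ray(c2,u2)
    k=np.linalg.lstsq(np.c_[d,-e],b-a,rcond=None)[0]; p,q=a+k[0]*d,b+k[1]*e
    return (p+q)/2,np.linalg.norm(p-q)
def proj(c,X):
    return cv2.projectPoints(np.atleast_2d(np.array(X,float)),cv2.Rodrigues(c["R"])[0],c["t"],c["mtx"],c["D"])[0][:,0]
E
python3 - <<'E'
import cv2,numpy as np
t=cv2.imread("pics/top0.png");s=cv2.imread("pics/scene0.png")
def crop(im,x,y,w,h,k): return cv2.resize(im[y:y+h,x:x+w],None,fx=k,fy=k,interpolation=cv2.INTER_CUBIC)
cv2.imwrite("pics/topc.png",crop(t,165,160,200,100,4))
cv2.imwrite("pics/scenec.png",crop(s,150,130,210,140,3.8))
E
```

```text
(no output)
```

View pics/topc.png

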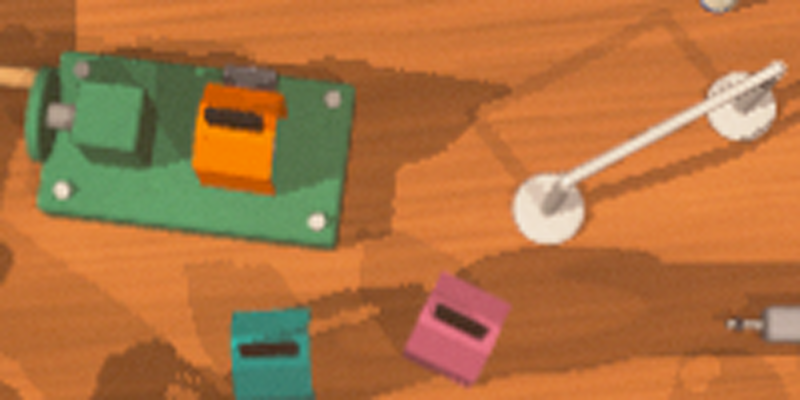

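View pics/scenec.png

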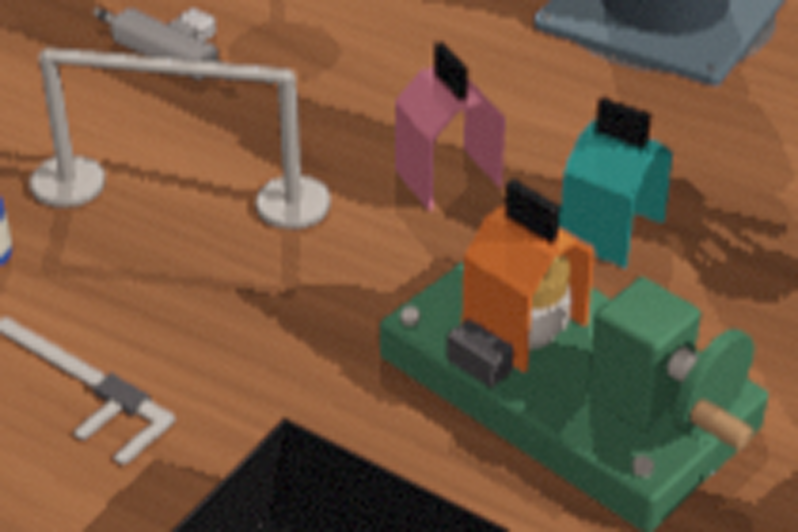

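The top crop shows the deck corners at about (62,52), (354,85), (336,246) and (38,212), the guard's fin at (234,118), and the bar from (560,187) to (780,69). The scene crop shows the bar from (47,57) to (289,76), and the brass cap just visible in the open end of the guard. The long dimension of each fin runs along the lathe's y, as stated.

Run:
```python
from h import *
T,S=ld("top0"),ld("scene0")
tp=lambda u,v:(165+(u+.5)/4-.5,160+(v+.5)/4-.5); sp=lambda u,v:(150+(u+.5)/3.8-.5,130+(v+.5)/3.8-.5)
for a,b in(((562,187),(289,76)),((780,69),(47,57))):
    print("bar",tri(T,tp(*a),S,sp(*b)), onz(T,tp(*a),.15),onz(S,sp(*b),.15))
f=T["frame"]; hsv=cv2.cvtColor(f,cv2.COLOR_BGR2HSV)
m=cv2.inRange(hsv,(55,60,40),(80,255,255)); m[:,:165]=0;m[200:,]*=1
m[:165]=0;m[225:]=0;m[:,260:]=0
for k in((62,52),(354,85),(336,246),(38,212)): print("deck",onz(T,tp(*k),.045)[:2])
# fin: dark pixels near the guard
for C,n,box in((T,"top",(205,180,240,200)),(S,"scene",(278,172,302,200))):
    x0,y0,x1,y1=box; sub=C["frame"][y0:y1,x0:x1].max(2)
    d=(sub<75).astype(np.uint8); k,l,st,ce=cv2.connectedComponentsWithStats(d); 
    i=1+st[1:,4].argmax(); pts=np.argwhere(l==i)[:,::-1]+[x0,y0]
    rr=cv2.minAreaRect(pts.astype(np.float32)); print(n,st[i],ce[i]+[x0,y0],rr)
    print(cv2.boxPoints(rr), [onz(C,p,.189)[:2].round(4) for p in cv2.boxPoints(rr)])
# headstock top corners
for k in((79,83),(141,84),(140,152),(75,148)): print("head",onz(T,tp(*k),.14)[:2])
# scene headstock top corners
for k in((634,278),(702,305),(658,342),(594,318)): print("headS",onz(S,sp(*k),.14)[:2])
# scene fin top corners
for k in((509,182),(559,214)): print("finS",onz(S,sp(*k),.189)[:2])
for k in((384,323),(652,500),(766,392)): print("deckS",onz(S,sp(*k),.045)[:2])
```

```text
bar (array([ 0.48980016, -0.15893502,  0.14839468]), np.float64(0.0030462948490594965)) [ 0.48878543 -0.15733347  0.15      ] [ 0.49198303 -0.15920044  0.15      ]
bar (array([ 0.57652262, -0.36763257,  0.14745336]), np.float64(0.0032384514417376385)) [ 0.57680108 -0.36836051  0.15      ] [ 0.57908804 -0.36304555  0.15      ]
deck [0.68816178 0.29513114]
deck [0.62665765 0.01513508]
deck [0.47233577 0.04713882]
deck [0.53237236 0.32709813]
top [12  7 13  5 37] [222.89189189 189.27027027] ((222.96923828125, 189.24615478515625), (12.403472900390625, 2.9768333435058594), 7.125016689300537)
[[216.63078 189.95386]
 [217.00002 187.     ]
 [229.3077  188.53845]
 [228.93846 191.49231]] [array([0.5696, 0.1463]), array([0.58  , 0.1442]), array([0.5703, 0.102 ]), array([0.5599, 0.1042])]
scene [  5   5  15  16 150] [289.51333333 184.79333333] ((289.13232421875, 184.77940368652344), (17.492855072021484, 9.432422637939453), 30.963754653930664)
[[279.20584 184.32352]
 [284.0588  176.23529]
 [299.0588  185.23529]
 [294.20584 193.32352]] [array([0.6044, 0.1063]), array([0.5632, 0.1007]), array([0.5783, 0.1585]), array([0.6182, 0.1628])]
head [0.62884743 0.26452796]
head [0.6222134  0.20825622]
head [0.55947673 0.21337058]
head [0.56893962 0.2716575 ]
headS [0.57066893 0.2157992 ]
headS [0.57236657 0.27382743]
headS [0.62713134 0.26154829]
headS [0.6278998  0.20878528]
finS [0.56944589 0.10232708]
finS [0.58471421 0.15413075]
deckS [0.628379  0.0214384]
deckS [0.6912691  0.29511023]
deckS [0.54079912 0.32712884]
```

```bash
cat > p.py <<'E'
import sys,numpy as np
from scipy.spatial.transform import Rotation as Ro
from cell import sensors
s=sensors.observe(); q=s["ee_rot"]; M=Ro.from_quat([q[1],q[2],q[3],q[0]]).as_matrix(); p=s["tool_pos"]
x,y,z,psi=map(float,sys.argv[1:5])   # target TCP, jaw line yaw (line, mod pi)
jz=M[:,2]; cur=np.arctan2(jz[1],jz[0]); d=(psi-cur+np.pi/2)%np.pi-np.pi/2
print("t",s["time_s"],"tcp",p.round(4),"jaw",round(cur,3),"j",s["joint_pos"].round(2),"F",s["wrist_force"].round(1),"w",round(s["gripper_width"],3), "down",M[:,1].round(3))
print("shift cm",(M.T@(np.array([x,y,z])-p)*100).round(2),"turn deg about y",round(-np.degrees(d),1))
E
python3 p.py .573 .128 .235 -.22
```

```text
t 0.1 tcp [0.2474 0.6005 0.2379] jaw 1.18 j [-1.25  0.54 -0.    1.54  0.    1.07 -0.07] F [0.7 0.3 0.2] w 0.997 down [-0.    -0.001 -1.   ]
shift cm [ 48.1    0.35 -31.29] turn deg about y 80.2
```

drive_tool(
  travel=[
    [3,0,-2],
    [3,0,-2],
    [3,0,-2],
    [3,0,-2],
    [3,0,-2],
    [3,0,-2],
    [3,0,-2],
    [3,0,-2],
    [3,0,-2],
    [3,0,-2],
    [3,0,-2],
    [3,0,-2],
  ],
  yaw=[0,0,0,0,0,0,0,0,0,0,0,0],
  gripper=0,
)

```text
time_s: 1.1
tool_pos: [0.4895, 0.2402, 0.2386]
ee_rot: [-0.694, 0.694, -0.137, 0.137]
wrist_force: [1.2, 0.1, 0.5]
gripper_width: 0.999
```

drive_tool(
  travel=[
    [3,0,-2],
    [3,0,-2],
    [3,0,-2],
    [3,0,-1],
    [0,0,0],
    [0,0,0],
    [0,0,0],
    [0,0,0],
    [0,0,0],
    [0,0,0],
    [0,0,0],
    [0,0,0],
  ],
  yaw=[0,0,0,0,7,7,7,7,7,7,7,7],
)

```text
time_s: 2.1
tool_pos: [0.573, 0.1315, 0.2383]
ee_rot: [-0.546, 0.547, -0.449, 0.448]
wrist_force: [0.5, -0.5, -0.1]
gripper_width: 1.0
```

drive_tool(
  travel=[
    [0,0,0],
    [0,0,0],
    [0,0,0],
    [0,0,0],
    [0,0,0],
  ],
  yaw=[7,7,7,3,0],
)

```text
time_s: 2.52
tool_pos: [0.573, 0.1316, 0.2383]
ee_rot: [0.442, -0.443, 0.551, -0.551]
wrist_force: [-0.1, -0.0, 0.2]
gripper_width: 0.999
```

```bash
python3 p.py .573 .128 .235 -.22
python3 - <<'E'
from cell import eyes
import cv2,numpy as np
ims=[]
for n in("scene","top"):
    c=eyes.camera(n); np.savez(n+"1.npz",**c); 
    x,y,w,h=(225,120,140,150) if n=="scene" else (165,120,140,150)
    ims.append(cv2.resize(c["frame"][y:y+h,x:x+w],None,fx=2.8,fy=2.8,interpolation=cv2.INTER_CUBIC))
cv2.imwrite("pics/b1.png",np.hstack(ims))
E
```

```text
t 2.5167 tcp [0.573  0.1316 0.2383] jaw -0.218 j [-0.65  0.46  0.47  1.73 -0.24  1.01 -0.31] F [-0.1 -0.   0.2] w 0.999 down [-0.001 -0.001 -1.   ]
shift cm [0.35 0.33 0.08] turn deg about y 0.1
```

View pics/b1.png

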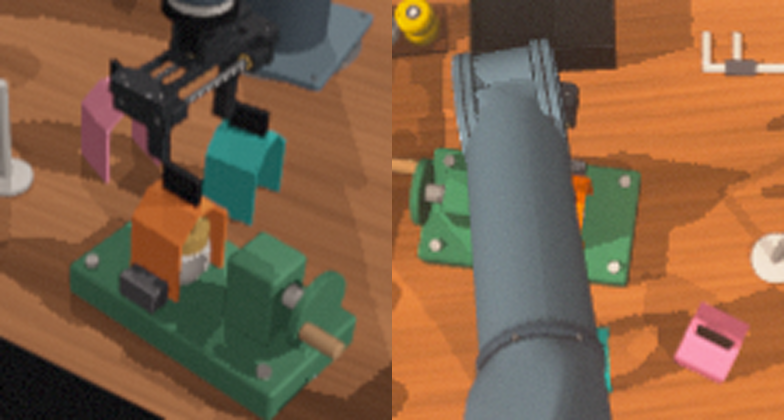

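The scene half shows the open fingers straddling the orange fin at about (180,185), square to it. The top view is hidden by the arm. Next I descend, grip and lift.

drive_tool(
  travel=[
    [0.3,0.5,0],
    [0,1,0],
    [0,1,0],
    [0,1,0],
    [0,1,0],
    [0,1,0],
    [0,1,0],
    [0,0.6,0],
    [0,0.3,0],
    [0,0.1,0],
    [0,0,0],
    [0,0,0],
  ],
  yaw=[0,0,0,0,0,0,0,0,0,0,0,0],
)

```text
time_s: 3.62
tool_pos: [0.5731, 0.1286, 0.1641]
ee_rot: [-0.443, 0.443, -0.551, 0.551]
wrist_force: [0.1, 0.2, 0.6]
gripper_width: 1.002
```

drive_tool(
  travel=[
    [0,0,0],
    [0,0,0],
    [0,0,0],
    [0,0,0],
    [0,0,0],
    [0,0,0],
    [0,0,0],
    [0,0,0],
    [0,0,0],
    [0,0,0],
    [0,0,0],
    [0,0,0],
  ],
  yaw=[0,0,0,0,0,0,0,0,0,0,0,0],
  gripper=1,
  grip_force=30,
)

```text
time_s: 4.62
tool_pos: [0.5727, 0.1286, 0.1637]
ee_rot: [-0.443, 0.443, -0.551, 0.551]
wrist_force: [0.3, 0.7, 0.3]
gripper_width: 0.116
```

drive_tool(
  travel=[
    [0,-0.5,0],
    [0,-1,0],
    [0,-1.5,0],
    [0,-1.5,0],
    [0,-1.5,0],
    [0,-1.5,0],
    [0,-1.5,0],
    [0,-1.5,0],
    [0,-1.5,0],
    [0,-1.5,0],
    [0,-0.5,0],
    [0,0,0],
  ],
  yaw=[0,0,0,0,0,0,0,0,0,0,0,0],
)

```text
time_s: 5.62
tool_pos: [0.5735, 0.1286, 0.3056]
ee_rot: [-0.444, 0.442, -0.551, 0.551]
wrist_force: [-0.0, 0.2, -1.8]
gripper_width: 0.109
```

```bash
python3 p.py .534 -.262 .305 .40
python3 - <<'E'
from cell import eyes
import cv2,numpy as np
c=eyes.camera("scene"); np.savez("scene2.npz",**c)
cv2.imwrite("pics/s2.png",cv2.resize(c["frame"][80:280,140:400],None,fx=3,fy=3,interpolation=cv2.INTER_CUBIC))
E
```

```text
t 5.6167 tcp [0.5735 0.1286 0.3056] jaw -0.216 j [-0.67  0.39  0.5   1.66 -0.2   1.14 -0.33] F [-0.   0.2 -1.8] w 0.109 down [ 0.003  0.001 -1.   ]
shift cm [39.    0.    4.53] turn deg about y -35.3
```

View pics/s2.png

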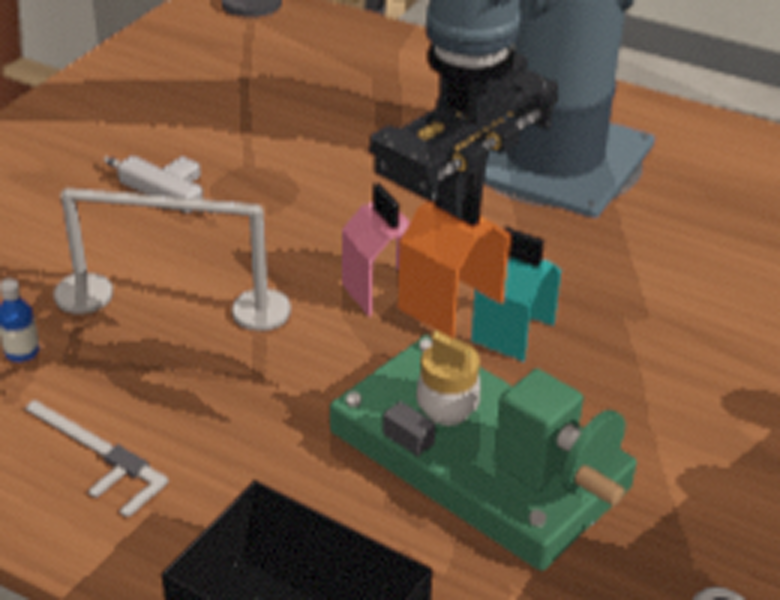

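The guard is lifted clear. The cap is exposed, with its centre at about (450,370) in the crop and its bar at (450,350). Now over to the rail.

drive_tool(
  travel=[
    [2,0,0.2],
    [3,0,0.4],
    [3.5,0,0.4],
    [3.5,0,0.4],
    [3.5,0,0.4],
    [3.5,0,0.4],
    [3.5,0,0.4],
    [3.5,0,0.4],
    [3.5,0,0.4],
    [3.5,0,0.4],
    [3,0,0.4],
    [2,0,0.3],
  ],
  yaw=[0,0,0,0,0,0,0,0,0,0,0,0],
)

```text
time_s: 6.67
tool_pos: [0.5332, -0.2558, 0.3028]
ee_rot: [0.441, -0.443, 0.552, -0.552]
wrist_force: [-0.5, -0.9, -0.2]
gripper_width: 0.11
```

drive_tool(
  travel=[
    [0.5,0,0],
    [0,0,0],
    [0,0,0],
    [0,0,0],
    [0,0,0],
    [0,0,0],
    [0,0,0],
    [0,0,0],
    [0,0,0],
  ],
  yaw=[0,-4,-6,-6,-6,-6,-5,-2,0],
)

```text
time_s: 7.42
tool_pos: [0.5338, -0.2559, 0.3028]
ee_rot: [0.589, -0.589, 0.392, -0.391]
wrist_force: [-0.1, 0.6, -0.9]
gripper_width: 0.112
```

```bash
python3 p.py .534 -.262 .305 .40
python3 - <<'E'
from cell import eyes
import cv2,numpy as np
ims=[]
for n in("scene","top"):
    c=eyes.camera(n); np.savez(n+"3.npz",**c); 
    x,y,w,h=(130,60,130,150) if n=="scene" else (265,120,130,150)
    ims.append(cv2.resize(c["frame"][y:y+h,x:x+w],None,fx=3,fy=3,interpolation=cv2.INTER_CUBIC))
cv2.imwrite("pics/b3.png",np.hstack(ims))
E
```

```text
t 7.4167 tcp [ 0.5338 -0.2559  0.3028] jaw 0.397 j [ 0.02  0.4   0.48  1.65 -0.2   1.14  0.94] F [-0.1  0.6 -0.9] w 0.112 down [-0.001  0.001 -1.   ]
shift cm [ 0.57 -0.22 -0.22] turn deg about y -0.2
```

View pics/b3.png

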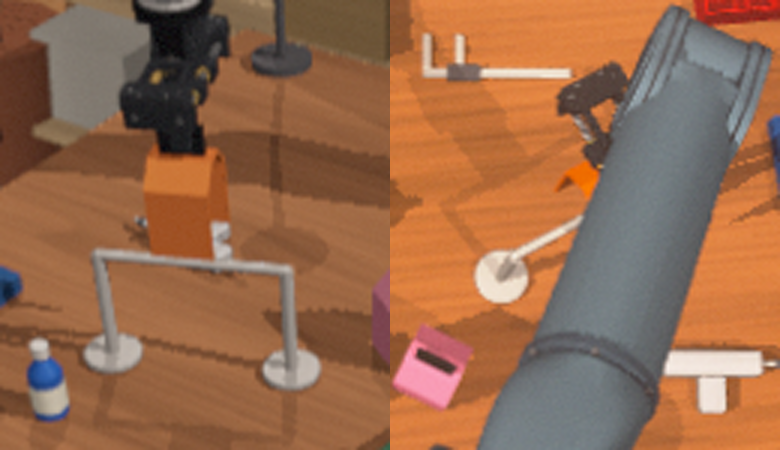

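The scene half shows the guard held upright over the bar, its near wall's foot running from (152,250) to (215,262), with its ridge along the bar. I'll check the cross-bar offset numerically.

Run:
```python
from h import *
S,T=ld("scene3"),ld("top3"); 
a=.397; X=np.array([np.cos(a),np.sin(a)]);Y=np.array([-np.sin(a),np.cos(a)])
o=np.array([.5338,-.2559])
for sx,sy,z in((.04,-.035,.184),(.04,.035,.184),(-.04,.035,.184),(.04,-.035,.267),(.04,.035,.267)):
    P=np.r_[o+sx*X+sy*Y,z]; print(sx,sy,z,((proj(S,P)[0]-[130,60]+.5)*3-.5).round(0))
sp=lambda u,v:(130+(u+.5)/3-.5,60+(v+.5)/3-.5)
# bar axis sampled in both views, in frame of tool
for uv in((98,253),(193,261),(289,269)):
    p=onz(S,sp(*uv),.15)[:2]; print("scene bar: cross",(p-o)@X,"along",(p-o)@Y)
tp=lambda u,v:(265+(u-390+.5)/3-.5,120+(v+.5)/3-.5)
T0=ld("top0")
for uv in((570,226),(515,258)):
    p=onz(T,tp(*uv),.15)[:2]; print("top bar cross",(p-o)@X,"along",(p-o)@Y)
tq=lambda u,v:(165+(u+.5)/4-.5,160+(v+.5)/4-.5)
for uv in((600,167),(660,134),(720,101),(780,69)):
    p=onz(T0,tq(*uv),.15)[:2]; print("top0 bar cross",(p-o)@X,"along",(p-o)@Y)
```

```text
0.04 -0.035 0.184 [154. 256.]
0.04 0.035 0.184 [217. 261.]
-0.04 0.035 0.184 [232. 221.]
0.04 -0.035 0.267 [146. 191.]
0.04 0.035 0.267 [211. 196.]
scene bar: cross -0.003516924531852756 along -0.11631237115855383
scene bar: cross -0.0032323781218586314 along -0.00501359210839083
scene bar: cross -0.0030486460201713333 along 0.10607952147213395
top bar cross -0.0009501699815779638 along 0.026247908607797306
top bar cross -0.003233392461917067 along 0.10326425716553432
top0 bar cross -0.003862350074952941 along 0.06956198416706812
top0 bar cross -0.0035253970078592475 along 0.007073359825988213
top0 bar cross -0.003246729410997214 along -0.05634966855441634
top0 bar cross -0.003826562090254054 along -0.12034042364100822
```

drive_tool(
  travel=[
    [0.5,0,-0.3],
    [0,1,0],
    [0,1.5,0],
    [0,1.5,0],
    [0,1.5,0],
    [0,1.5,0],
    [0,1.5,0],
    [0,1.5,0],
    [0,1.5,0],
    [0,1,0],
    [0,0.4,0],
    [0,0,0],
  ],
  yaw=[0,0,0,0,0,0,0,0,0,0,0,0],
)

```text
time_s: 8.52
tool_pos: [0.5325, -0.2627, 0.1736]
ee_rot: [-0.588, 0.588, -0.393, 0.392]
wrist_force: [0.1, -0.4, -1.5]
gripper_width: 0.111
```

drive_tool(
  travel=[
    [0,0.2,0],
    [0,0.1,0],
    [0,0,0],
  ],
  yaw=[0,0,0],
)

```text
time_s: 8.77
tool_pos: [0.5335, -0.263, 0.1722]
ee_rot: [0.588, -0.588, 0.392, -0.393]
wrist_force: [-0.1, -0.5, -0.8]
gripper_width: 0.109
```

drive_tool(
  travel=[
    [0,0.2,0],
    [0,0.1,0],
    [0,0,0],
  ],
  yaw=[0,0,0],
)

```text
time_s: 9.02
tool_pos: [0.5335, -0.263, 0.1694]
ee_rot: [0.588, -0.588, 0.392, -0.393]
wrist_force: [-1.4, 0.9, 4.2]
gripper_width: 0.109
```

drive_tool(
  travel=[
    [0,0,0],
    [0,0,0],
    [0,0,0],
    [0,0,0],
    [0,0,0],
    [0,0,0],
    [0,0,0],
    [0,0,0],
    [0,-1,0],
    [0,-1,0],
    [0,-1,0],
    [0,-1,0],
  ],
  yaw=[0,0,0,0,0,0,0,0,0,0,0,0],
  gripper=0,
)

```text
time_s: 10.02
tool_pos: [0.5335, -0.2631, 0.2104]
ee_rot: [0.588, -0.588, 0.392, -0.393]
wrist_force: [-0.9, -0.1, 0.4]
gripper_width: 0.986
```

drive_tool(
  travel=[
    [0,-1.5,0],
    [0,-1.5,0],
    [0,-1.5,0],
    [0,-1,0],
    [0,0,0],
  ],
  yaw=[0,0,0,0,0],
)

```text
time_s: 10.43
tool_pos: [0.5344, -0.2636, 0.2667]
ee_rot: [0.589, -0.588, 0.391, -0.394]
wrist_force: [0.1, -0.4, 0.6]
gripper_width: 0.999
```

```bash
python3 p.py .573 .128 .26 -.22
python3 - <<'E'
from cell import eyes
import cv2,numpy as np
c={}
for n in("scene","top"):
    c[n]=eyes.camera(n); np.savez(n+"4.npz",**c[n])
a=cv2.resize(c["scene"]["frame"][80:230,130:270],None,fx=2.8,fy=2.8,interpolation=cv2.INTER_CUBIC)
b=cv2.resize(c["top"]["frame"][160:235,165:265],None,fx=3.9,fy=3.9,interpolation=cv2.INTER_CUBIC)
d=cv2.resize(c["scene"]["frame"][180:230,270:320],None,fx=8,fy=8,interpolation=cv2.INTER_CUBIC)[:,:390]
a=a[:420];b=cv2.copyMakeBorder(b,0,420-len(b),0,0,cv2.BORDER_CONSTANT)
cv2.imwrite("pics/b4.png",np.hstack([a,b]))
E
```

```text
t 10.4333 tcp [ 0.5344 -0.2636  0.2667] jaw 0.395 j [ 0.04  0.44  0.47  1.68 -0.22  1.07  0.97] F [ 0.1 -0.4  0.6] w 0.999 down [ 0.004 -0.002 -1.   ]
shift cm [-34.67   0.63  18.61] turn deg about y 35.2
```

View pics/b4.png

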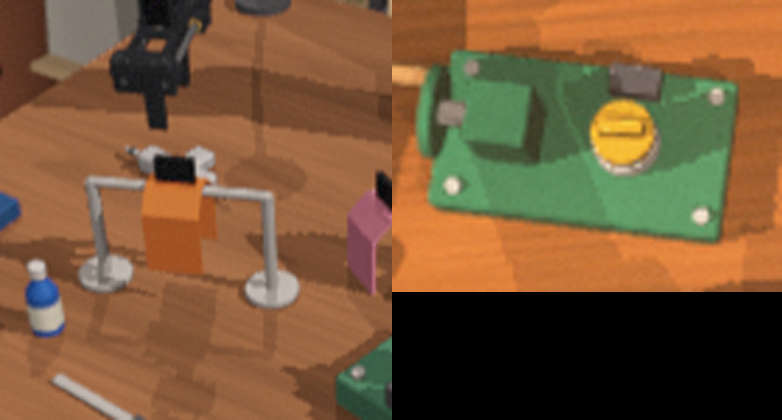

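The guard hangs upright astride the bar, with its fin at (175,168). The top view is clear: brass cap at (624,132), grip bar from (601,124) to (645,131). Measuring the cap.

Run:
```python
from h import *
T=ld("top4");S=ld("scene4")
tp=lambda u,v:(165+(u-392+.5)/3.9-.5,160+(v+.5)/3.9-.5)
print("bar top centre",onz(T,tp(622,127),.14)[:2])
a,b=onz(T,tp(601,122),.14),onz(T,tp(645,124),.14); print("bar ends",a[:2],b[:2],"jaw yaw",np.arctan2(*(a-b)[:2][[0,1]])*-1)
for C,n in((T,"top"),(S,"scene")):
    hsv=cv2.cvtColor(C["frame"],cv2.COLOR_BGR2HSV); m=cv2.inRange(hsv,(18,110,70),(32,255,255))
    k,l,st,ce=cv2.connectedComponentsWithStats(m)
    for i in range(1,k):
        x,y,w,h,A=st[i]
        if A>60: print(n,st[i],ce[i],"on z.116",onz(C,ce[i],.112)[:2])
```

```text
bar top centre [0.57085694 0.12597468]
bar ends [0.57748589 0.1448896 ] [0.57158205 0.10464466] jaw yaw -0.14565890197737993
top [166 119  16  17 193] [173.64766839 127.1761658 ] on z.116 [0.85180611 0.29915157]
top [216 185  16  17 221] [223.52036199 193.09049774] on z.116 [0.57413876 0.1283653 ]
top [  0 275  37   8 200] [ 17.675 279.33 ] on z.116 [0.32325352 0.92453279]
top [ 46 283  29   8 190] [ 61.04210526 286.94736842] on z.116 [0.28487441 0.74905815]
scene [280 190  20  21 276] [289.63768116 201.13405797] on z.116 [0.57610354 0.13042711]
scene [286 297  23  31 532] [296.67293233 312.71616541] on z.116 [0.92467766 0.32946184]
```

drive_tool(
  travel=[
    [-2,0,1],
    [-3,0,1.6],
    [-3,0,1.6],
    [-3,0,1.6],
    [-3,0,1.6],
    [-3,0,1.6],
    [-3,0,1.6],
    [-3,0,1.6],
    [-3,0,1.6],
    [-3,0,1.6],
    [-3,0,1.6],
    [-2,0,1.6],
  ],
  yaw=[0,0,0,0,0,0,0,0,0,0,0,0],
)

```text
time_s: 11.53
tool_pos: [0.5728, 0.1262, 0.2625]
ee_rot: [-0.589, 0.589, -0.392, 0.391]
wrist_force: [1.2, 0.7, -0.4]
gripper_width: 0.998
```

drive_tool(
  travel=[
    [0,0,0],
    [0,0,0],
    [0,0,0],
    [0,0,0],
    [0,0,0],
    [0,0,0],
    [0,0,0],
    [0,0,0],
  ],
  yaw=[4,6,6,6,6,5,2,0],
)

```text
time_s: 12.2
tool_pos: [0.5735, 0.1225, 0.2626]
ee_rot: [0.442, -0.444, 0.551, -0.551]
wrist_force: [-0.2, -0.3, -1.1]
gripper_width: 1.001
```

```bash
python3 p.py .572 .128 .119 -.22
```

```text
t 12.2 tcp [0.5735 0.1225 0.2626] jaw -0.217 j [-0.66  0.43  0.5   1.71 -0.23  1.06 -0.3 ] F [-0.2 -0.3 -1.1] w 1.001 down [-0.002 -0.001 -1.   ]
shift cm [-0.52 14.36 -0.24] turn deg about y 0.2
```

drive_tool(
  travel=[
    [-0.5,1,-0.1],
    [0,1.5,0],
    [0,1.5,0],
    [0,1.5,0],
    [0,1.5,0],
    [0,1.5,0],
    [0,1.5,0],
    [0,1.5,0],
    [0,1.5,0],
    [0,0.7,0],
    [0,0.4,0],
    [0,0,0],
  ],
  yaw=[-1.5,0,0,0,0,0,0,0,0,0,0,0],
)

```text
time_s: 13.2
tool_pos: [0.5736, 0.1276, 0.1217]
ee_rot: [0.45, -0.451, 0.545, -0.545]
wrist_force: [-0.7, -0.5, 0.9]
gripper_width: 0.998
```

drive_tool(
  travel=[
    [0,0,0],
    [0,0,0],
    [0,0,0],
    [0,0,0],
    [0,0,0],
    [0,0,0],
    [0,0,0],
    [0,0,0],
    [0,0,0],
    [0,0,0],
    [0,0,0],
    [0,0,0],
  ],
  yaw=[0,0,0,0,0,0,0,0,0,0,0,0],
  gripper=1,
  grip_force=20,
)

```text
time_s: 14.2
tool_pos: [0.5728, 0.128, 0.1225]
ee_rot: [0.45, -0.451, 0.546, -0.544]
wrist_force: [-2.2, 0.8, 1.0]
gripper_width: 0.132
```

```bash
python3 p.py .572 .128 .119 -.22; python3 -c "
from cell import sensors;print(sensors.observe()['moment'])"
```

```text
t 14.2 tcp [0.5728 0.128  0.1225] jaw -0.19 j [-0.6   0.61  0.41  1.81 -0.33  0.79 -0.2 ] F [-2.2  0.8  1. ] w 0.132 down [-0.003  0.    -1.   ]
shift cm [ 0.01  0.35 -0.08] turn deg about y 1.7
[ 0.12738549  0.4379755  -0.07554911]
```

drive_tool(
  travel=[
    [0,0,0],
    [0,0,0],
    [0,0,0],
    [0,0,0],
    [0,0,0],
    [0,0,0],
    [0,0,0],
  ],
  yaw=[2,2,2,2,2,2,0],
)

```text
time_s: 14.78
tool_pos: [0.573, 0.128, 0.1225]
ee_rot: [0.39, -0.391, 0.59, -0.589]
wrist_force: [-5.1, 1.7, 3.2]
gripper_width: 0.132
```

```bash
python3 p.py .572 .128 .119 -.22; python3 -c "
from cell import sensors;print(sensors.observe()['moment'])"
```

```text
t 14.7833 tcp [0.573  0.128  0.1225] jaw -0.4 j [-0.63  0.62  0.47  1.81 -0.38  0.8  -0.38] F [-5.1  1.7  3.2] w 0.132 down [-0.003  0.    -1.   ]
shift cm [ 0.04  0.35 -0.09] turn deg about y -10.3
[0.13938063 1.06835564 0.03096202]
```

drive_tool(
  travel=[
    [0,0,0],
    [0,0,0],
    [0,0,0],
    [0,0,0],
  ],
  yaw=[2,2,2,0],
)

```text
time_s: 15.12
tool_pos: [0.5732, 0.1279, 0.1225]
ee_rot: [0.359, -0.36, 0.609, -0.608]
wrist_force: [-6.1, 1.2, 3.4]
gripper_width: 0.133
```

```bash
python3 p.py .572 .128 .119 -.22; python3 -c "
from cell import sensors;print(sensors.observe()['moment'])"
```

```text
t 15.1167 tcp [0.5732 0.1279 0.1225] jaw -0.504 j [-0.65  0.63  0.49  1.82 -0.4   0.8  -0.46] F [-6.1  1.2  3.4] w 0.133 down [-0.002  0.    -1.   ]
shift cm [ 0.05  0.35 -0.11] turn deg about y -16.3
[0.08761924 1.20706093 0.01847775]
```

The torque stays near zero past the 0.16 rad stop angle, so clockwise appears to be the free way. I'll continue with a small lateral correction, then check with a picture.

drive_tool(
  travel=[
    [0.05,0,-0.1],
    [0,0,0],
    [0,0,0],
    [0,0,0],
    [0,0,0],
    [0,0,0],
    [0,0,0],
    [0,0,0],
    [0,0,0],
    [0,0,0],
    [0,0,0],
    [0,0,0],
  ],
  yaw=[1,3,3,3,3,3,3,3,3,3,3,0],
)

```text
time_s: 16.12
tool_pos: [0.5733, 0.1276, 0.1225]
ee_rot: [-0.183, 0.183, -0.683, 0.683]
wrist_force: [-1.2, 0.5, -1.1]
gripper_width: 0.137
```

```bash
python3 p.py .572 .128 .1225 -1.56
python3 - <<'E'
from cell import eyes,sensors
import cv2,numpy as np
print(sensors.observe()['moment'])
c=eyes.camera("scene"); np.savez("scene5.npz",**c)
cv2.imwrite("pics/s5.png",cv2.resize(c["frame"][150:250,240:360],None,fx=6,fy=6,interpolation=cv2.INTER_CUBIC))
E
```

```text
t 16.1167 tcp [0.5733 0.1276 0.1225] jaw -1.046 j [-0.75  0.66  0.63  1.82 -0.52  0.82 -0.9 ] F [-1.2  0.5 -1.1] w 0.137 down [ 0.    -0.001 -1.   ]
shift cm [ 0.09 -0.   -0.1 ] turn deg about y 29.4
[ 0.10799788  0.41158329 -0.02662044]
```

View pics/s5.png

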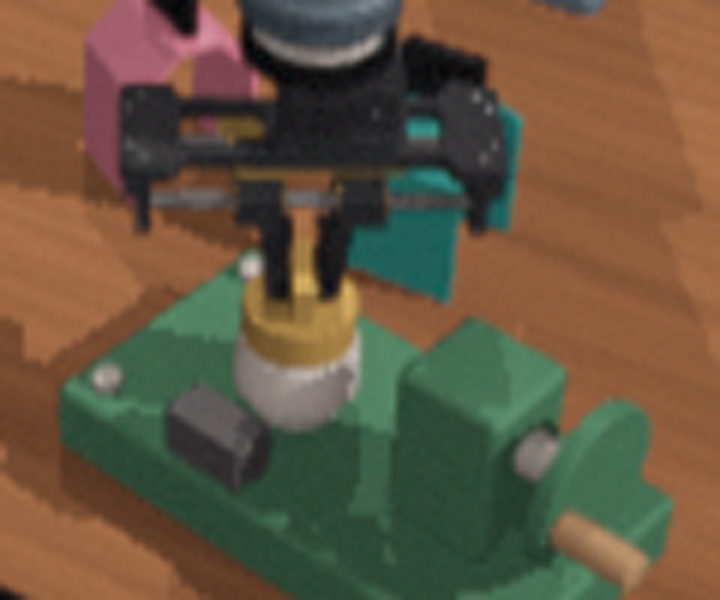

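The bar, at (303,250) in the crop, is seen end-on between the fingers, so it has turned with the jaws. I continue to about 1.35 rad.

drive_tool(
  travel=[
    [0,0,0],
    [0,0,0],
    [0,0,0],
    [0,0,0],
    [0,0,0],
    [0,0,0],
    [0,0,0],
    [0,0,0],
    [0,0,0],
    [0,0,0],
    [0,0,0],
    [0,0,0],
  ],
  yaw=[2,3,3,3,3,3,3,3,3,3,0,0],
)

```text
time_s: 17.17
tool_pos: [0.5732, 0.1274, 0.1226]
ee_rot: [-0.008, 0.008, -0.707, 0.707]
wrist_force: [-0.6, -1.5, -0.7]
gripper_width: 0.132
```

drive_tool(
  travel=[
    [0,-0.2,0],
    [0,-0.3,0],
    [0,-0.3,0],
    [0,-0.2,0],
    [0,0,0],
  ],
  yaw=[0,0,0,0,0],
  grip_force=35,
)

```text
time_s: 17.58
tool_pos: [0.5737, 0.1277, 0.1335]
ee_rot: [0.007, -0.007, 0.707, -0.707]
wrist_force: [-0.6, 0.1, -1.1]
gripper_width: 0.133
```

```bash
python3 p.py .572 .128 .200 -1.56; python3 -c "
from cell import sensors;print(sensors.observe()['moment'])"
```

```text
t 17.5833 tcp [0.5737 0.1277 0.1335] jaw -1.551 j [-0.84  0.69  0.77  1.82 -0.62  0.88 -1.32] F [-0.6  0.1 -1.1] w 0.133 down [ 0.001  0.    -1.   ]
shift cm [ 0.16 -6.65 -0.03] turn deg about y 0.5
[ 0.07378898  0.06753453 -0.01177497]
```

drive_tool(
  travel=[
    [0,-0.5,0],
    [0,-1,0],
    [0,-1,0],
    [0,-1,0],
    [0,-1,0],
    [0,-1,0],
    [0,-1,0],
    [0,-1,0],
    [0,-0.5,0],
    [0,0,0],
    [0,0,0],
    [0,0,0],
  ],
  yaw=[0,0,0,0,0,0,0,0,0,0,0,0],
)

```text
time_s: 18.58
tool_pos: [0.5727, 0.1277, 0.2122]
ee_rot: [-0.007, 0.007, -0.707, 0.707]
wrist_force: [-0.1, 0.8, -1.3]
gripper_width: 0.132
```

drive_tool(
  travel=[
    [0,0,0],
    [0,0,0],
    [0,0,0],
    [0,0,0],
    [0,0,0],
    [0,0,0],
  ],
  yaw=[0,0,0,0,0,0],
)

```text
time_s: 19.08
tool_pos: [0.5731, 0.1276, 0.2127]
ee_rot: [-0.007, 0.007, -0.707, 0.707]
wrist_force: [-0.4, 0.2, -1.8]
gripper_width: 0.131
```

```bash
python3 p.py .572 .128 .200 -1.56
python3 - <<'E'
from cell import eyes
import cv2
c=eyes.camera("scene")
cv2.imwrite("pics/s6.png",cv2.resize(c["frame"][100:280,130:370],None,fx=3.3,fy=3.3,interpolation=cv2.INTER_CUBIC))
E
```

```text
t 19.0833 tcp [0.5731 0.1276 0.2127] jaw -1.551 j [-0.9   0.6   0.86  1.77 -0.52  1.02 -1.39] F [-0.4  0.2 -1.8] w 0.131 down [-0. -0. -1.]
shift cm [ 0.11  1.27 -0.04] turn deg about y 0.5
```

View pics/s6.png

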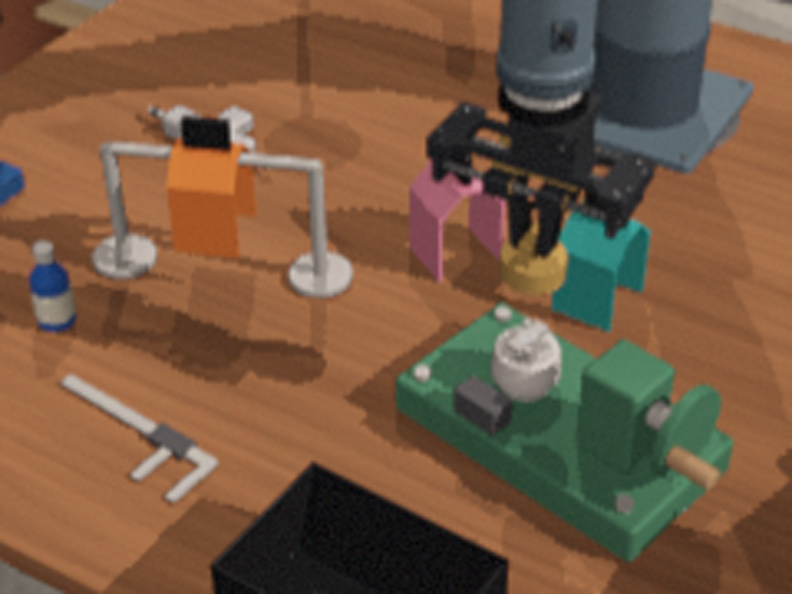

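The cap is held upright at (533,262), about 90 mm above the bare wheel at (527,360). The guard still hangs on the bar at (205,195), and the bystanders in view look unmoved. Handing in.

```bash
python3 -c "
from cell import r;print(r.close_job())"
```

```text
the job is handed in; nothing more can be done
None
```

The job is done and handed in at about 19 s of the 61 s allowed; handing in gives no verdict. The guard is hanging astride the rail, and the gripper is holding the freed cap above the wheel.

- **Guard:** the last picture shows it upright on the bar between the posts, with the gripper well away.
- **Cap thread:** I tried clockwise (from above) first. It met no stop past 0.16 rad and turned with almost no torque, so I took it to about 1.35 rad and never needed the other way. It then lifted off with only its own weight showing.
- **Final hold:** the cap is upright and about 90 mm above the wheel, nearly on its axis. The jaws were 11.5 mm apart on the 12 mm bar, and the wrist showed about 1.8 N, close to the cap's weight.
- **Bystanders:** I checked these only by eye. The calliper, oil and hanger looked unmoved in the last picture. The spare wheel was out of that crop, but the arm stayed well away from it after the first move.

While turning the cap there was a sideways force of about 6 N, from the gripper being roughly 1 mm off the spindle axis. A 1 mm shift cleared it. No check failed, though the camera estimates of the cap's position differed by a few millimetres.

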